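Work the tight cream knob off the hob for washing

ROBOT

A 7-joint arm with a two-finger parallel gripper is mounted at the origin on the work surface. World frame = base frame: x ahead of the robot, y to its left, z up, the work surface at z = 0. Lengths are in m, angles in rad, forces in N, time in s.
With the tool pointing down it reaches from about 0.425 to 0.925 m from the base axis. Payload 6.8 kg.
Tool frame: the origin (TCP) lies at the very end of the fingers, on their centre line; the grasp point (between the pads) lies 19 mm behind it; z points along the fingers, y is the direction in which the jaws open and shut (so a half turn about z gives the same grasp; the last joint's range is limited). The gripper opens to 85 mm and grips with 20 to 120 N. Pads are 22 mm wide; open, the fingers measure 114 mm over their backs; the gripper's body (76 mm by 85 mm) begins 54 mm behind the grasp point. The pads swing forward as they close: fully open they stand 13 mm farther back than shut.
Start: joints at [1.102, 0.477, 0.022, 1.555, -0.011, 1.109, -0.083], TCP at [0.238, -0.632, 0.231] pointing down, gripper open.
Joint ranges: [-2.96, 2.96], [-0.34, 2.1], [-1.41, 1.46], [0.24, 2.44], [-1.37, 4.51], [0.17, 1.92], [-2.96, 2.96]. Speed limits (rad/s): [2.39, 2.39, 3.14, 3.14, 3.14, 3.14, 3.14].

INTERFACE

Orientations are given as a rotation vector (axis times angle).
In Python, from bench import monitor, viewer, job gives the robot as it stands. The module is installed in compiled form; this text tells all that it offers.
- The arm moves only by the tool drive_tool, never from a script. Its argument "commands" is a list of rows, each an object with "linear": the shift along the tool's x, y, z in m, a list of three; "dr": the turn, a rotation vector about the tool's x, y, z in degrees, a list of three; "jaw": the closure, from 0 (fully open) to 1 (shut). A call has 1 to 8 rows; each row shifts and turns the pose as measured when the row begins, along the tool's axes as they then stand; what a row does not reach is not made up. A row lasts 1/8 s, in which the tool goes at most 62.5 mm and 10.7 degrees, less where a joint would pass 70% of its speed; a pose out of reach is approached as far as the arm can. A call is refused whole if a number of a shift passes 0.0625 or a number of a turn 10.7, either way. A call with a gripper value outside its range is refused whole. The fingers move at their own pace and stop on an object; "force" is the grip in N (left out, the last holds). Time passes only in rows, so rows that do not move let the fingers close. It gives the time, the measured TCP pose, the force and the opening at its end, in the units of the state.
- monitor.get_obs(): the state, without advancing time (a new reading comes with each control period).
- viewer.grab_frame(name): name is "side" or "top"; returns the picture (400x640x3 uint8, red, green, blue); there is no depth.
- viewer.calibration(name): a dict with "K" (3x3 intrinsics, pixels), "R" (3x3) and "t" (3): a world point X has camera coordinates R X + t. Camera axes: x right, y down, z forward; pixel columns grow to the right and rows downward; lengths in m; the calibration is good to about 2 mm. A picture is of the moment at which its call begins. calibration takes no time and is no camera call.
- job.hand_in(): hands the job in, once; it reports no verdict.
The state is a dict: "clock": time; "joints": joint angles; "qvel": joint speeds; "tau": joint torques, N m; "tcp_pos": TCP position; "orientation": TCP orientation; "contact_force": force on the tool from outside, world axes, zero at the start; "moment": the same for the moment, N m; "grip_width": finger opening in m.
Only numpy, scipy, OpenCV 4.12 (cv2) and the standard library are available. Lean on these libraries where they do the work, as an engineer would, in place of code of your own. Each camera call takes 0.05 s, during which the arm holds its last target.

TASK

The cream control knob of the little two-plate hob needs washing and sits tight on its spindle. Grip it and work it off by twisting it back and forth, a good 20 degrees to each side, while drawing it upward bit by bit; then lower it into the blue dish before letting go. Leave the black knob on the hob.

Things in the scene. Friction and masses are not known exactly. Their poses are not given: they have to be found in the camera images.
- cream_knob_mid (a point): The knob to take off: cream upright cylinder, 36 mm across, 44 mm tall, 40 g, black pointer line on top along its x axis. Point: its centre, 22 mm above its underside. Starts fully home, underside on the hob's panel, x axis along the hob's. A tight push fit: resists a straight pull with 15-20 N, less while turning; turns both ways without stops. Best gripped 26 to 44 mm above its underside.
- black_knob_mid (a point): The hob's other knob: black with a white pointer, same size and same fit. This point is its centre. Leave it in place.
- hob: White two-plate hob, 320 (x) by 360 mm (y), fixed. Origin: centre of its underside, x to its back, z up. Panel top at 60 mm. Sprung spindles reach 24 mm up into the knobs from the panel, at x = -110, y = +80 and -80 mm; either may carry the cream knob, which is free once raised 24 mm. Two dark round plates, 140 mm across, 12 mm high, at x = 45, y = +-88 mm.
- dish: Blue open square dish, 200 by 200 mm outside, 40 mm high, walls and floor 5 mm thick, loose, 0.6 kg, standing on the counter. Origin at the centre of its underside, z up.
Mind the look-alikes: they are no part of the job. Of the things that look like the part that bears black_knob_mid, the largest one is meant.

How it is judged:
On the way, in this order (a step that is already met when the one before it is completed fails the run):
1. the cream knob, still on its spindle, is turned at least 12 degrees to one side (angle between the x axis of cream_knob_mid and the x axis of hob, either way round above 0.21 rad and z of cream_knob_mid in the frame of hob below 0.105 m), for 0.05 s.
2. it is turned back to within 7 degrees of its starting direction (or through it), still on its spindle (angle between the x axis of cream_knob_mid and the x axis of hob, either way round below 0.122 rad and z of cream_knob_mid in the frame of hob below 0.105 m), for 0.02 s.
3. it is turned at least 12 degrees to either side again while drawn up 2 to 23 mm on its spindle (all of step 1 and z of cream_knob_mid in the frame of hob above 0.084 m), for 0.05 s.
4. the cream knob is clear of its spindle (z of cream_knob_mid in the frame of hob above 0.112 m), for 0.05 s.
5. it is held inside the dish, its centre less than 50 mm above the counter (z of cream_knob_mid in the frame of dish below 0.05 m and horizontal distance between cream_knob_mid and dish below 0.115 m and contact force between cream_knob and the fingers above 0.5 N), for 0.05 s.
At the end, for the whole second after the job is handed in: The cream knob lies or stands at rest on the floor of the blue dish, released; the dish stands flat on the counter; the black knob is on its spindle, within 8 mm in height and 10 mm in all of where it was (z of cream_knob_mid in the frame of dish below 0.04 m and horizontal distance between cream_knob_mid and dish below 0.115 m and linear speed of cream_knob below 0.05 m/s and height (world z) of dish below 0.012 m and angle between dish's own z axis and vertical below 0.15 rad and z of black_knob_mid in the frame of hob below 0.09 m and distance of black_knob_mid from where it was at the start of the episode below 0.01 m); the robot touches nothing.
It fails at once if the black knob is pulled off or shifted more than 15 mm (distance of black_knob_mid from where it was at the start of the episode above 0.015 m).
It also fails if it takes over 48 s, if anything falls off the work surface, if the arm or the gripper's body presses on something with over 40 N, if the wrist force passes 120 N, or if a joint passes its speed limit or range.

## Working session

There is one attempt and no reset: what is moved stays moved. The work goes in short steps, Python scripts to look and compute and a tool call to move; the robot and the scene stay as the last step left them, time stands still between calls to the robot, and variables do not carry over. Pictures are saved under pics/ and viewed, and the job is handed in when it is done.

Besides the shell and the picture viewer there is one more tool, called after "Emit:" as a command line: name --argument value ..., lists and objects as JSON in quotes. drive_tool: Moves the arm, as the interface text tells. Its arguments: {"type":"object","properties":{"commands":{"type":"array"},"force":{"type":"number"}},"required":["commands"]}

```bash
mkdir -p pics
python3 - <<'E'
from bench import monitor, viewer, job
import cv2
for n in("side","top"):
    cv2.imwrite(f"pics/{n}0.png",viewer.grab_frame(n)[:,:,::-1])
    c=viewer.calibration(n);print(n,c)
print(monitor.get_obs())
E
```

```text
side {'K': array([[455.47628217,   0.        , 315.29956417],
       [  0.        , 455.47628217, 203.65215594],
       [  0.        ,   0.        ,   1.        ]]), 'R': array([[-0.82023159, -0.57155362,  0.02337934],
       [-0.30647987,  0.40458223, -0.86161668],
       [ 0.48300127, -0.71389052, -0.5070208 ]]), 't': array([0.3594451 , 0.26311013, 0.60184696])}
top {'K': array([[428.773284  ,   0.        , 322.1589878 ],
       [  0.        , 428.773284  , 206.32335085],
       [  0.        ,   0.        ,   1.        ]]), 'R': array([[ 0.02454975, -0.99926851,  0.02932168],
       [-0.99715399, -0.02656811, -0.07055533],
       [ 0.07128274, -0.02750612, -0.99707682]]), 't': array([-0.11031346,  0.49934761,  1.08570203])}
{'clock': 0.1, 'joints': array([ 1.10192021,  0.47773107,  0.02234548,  1.55637653, -0.01151479,
        1.10931137, -0.08311046]), 'qvel': array([-0.00094082,  0.00018576,  0.00165907, -0.00400719, -0.00068898,
       -0.00128895, -0.00071133]), 'tau': array([ 3.69136833e-03, -5.97762501e+01,  1.61287844e+00, -2.81958640e+01,
        1.27497417e-02,  4.99593691e-03, -2.53419796e-05]), 'tcp_pos': array([ 0.23807057, -0.63103202,  0.23040375]), 'orientation': array([-3.08899739e+00, -5.63342235e-01,  6.51176400e-04]), 'contact_force': array([-1.06817155,  0.27232872,  0.99051765]), 'moment': array([0.02652429, 0.0329938 , 0.00802322]), 'grip_width': 0.08549760689725484}
```

View pics/side0.png

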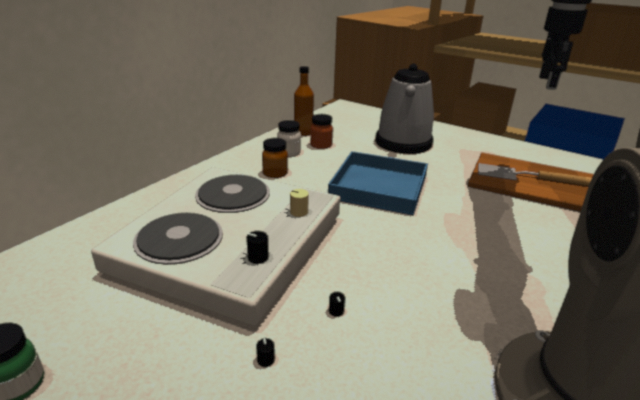

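View pics/top0.png

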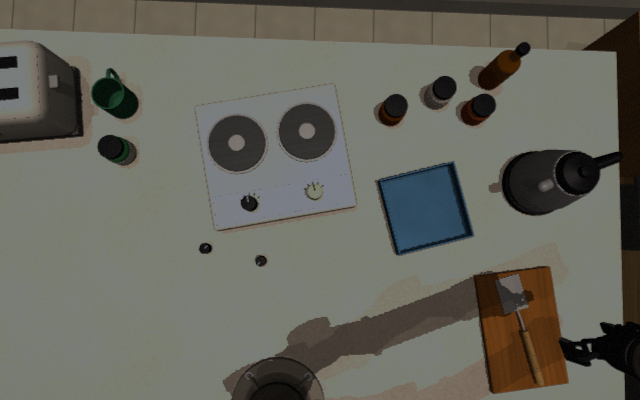

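The top view shows the hob with the cream knob at about (314,190) and the black one at (250,203). The dish is at about (425,208), and two small black decoys sit on the counter at (205,248) and (261,260). I'll enlarge these areas.

Run:
```python
import cv2
a=cv2.imread("pics/top0.png");b=cv2.imread("pics/side0.png")
cv2.imwrite("pics/t1.png",cv2.resize(a[80:240,190:390],None,fx=4,fy=4,interpolation=cv2.INTER_CUBIC)[:600])
cv2.imwrite("pics/t2.png",cv2.resize(a[150:270,370:490],None,fx=5,fy=5,interpolation=cv2.INTER_CUBIC))
cv2.imwrite("pics/s1.png",cv2.resize(b[170:270,230:350],None,fx=6,fy=6,interpolation=cv2.INTER_CUBIC))
```

```text
(no output)
```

View pics/t1.png

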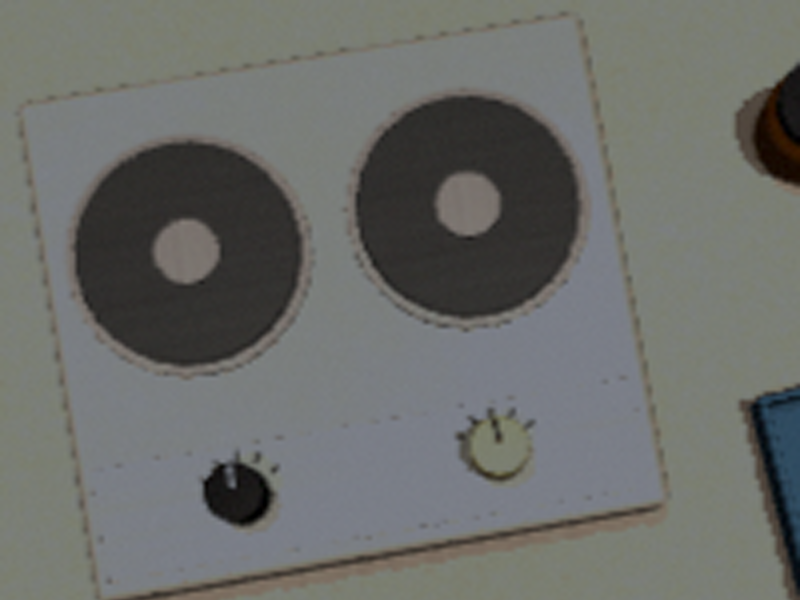

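View pics/t2.png

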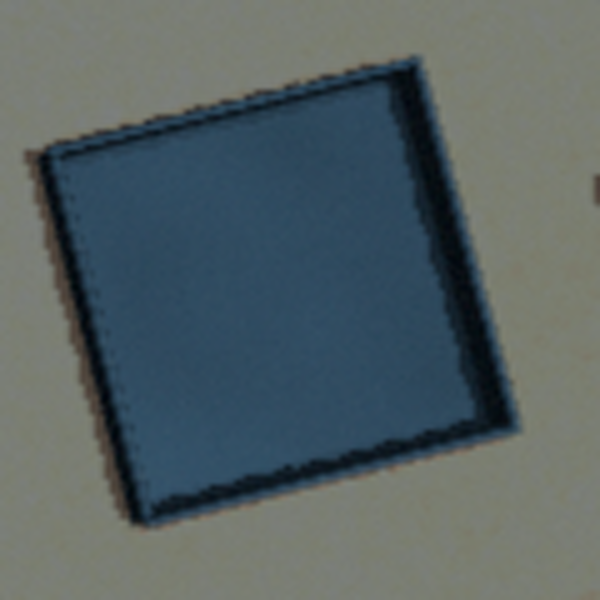

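View pics/s1.png

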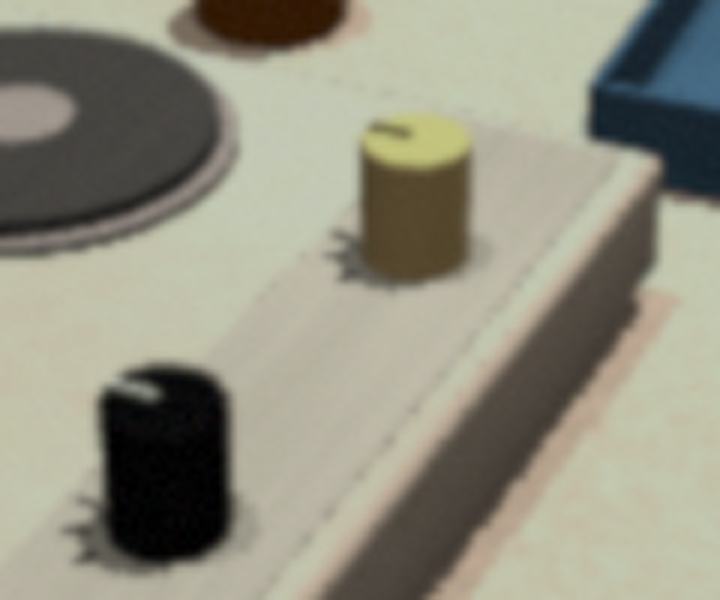

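```bash
cat > h.py <<'E'
import numpy as np
from bench import monitor, viewer, job
from scipy.optimize import least_squares
from scipy.spatial.transform import Rotation as Ro
C={n:viewer.calibration(n) for n in("side","top")}
def onz(n,u,v,z):
    c=C[n];d=c["R"].T@np.linalg.solve(c["K"],[u,v,1.]);o=-c["R"].T@c["t"]
    return o+d*(z-o[2])/d[2]
def proj(n,X):
    c=C[n];p=c["K"]@(c["R"]@np.asarray(X)+c["t"]);return p[:2]/p[2]
E
python3 - <<'E'
from h import *
t1=lambda x,y,z:onz("top",190+x/4-.37,80+y/4-.37,z)
s1=lambda x,y,z:onz("side",230+x/6-.4,170+y/6-.4,z)
t2=lambda x,y,z:onz("top",370+x/5-.4,150+y/5-.4,z)
P=np.array([t1(22,105,.06),t1(578,14,.06),t1(664,503,.06),t1(98,598,.06),t1(186,251,.072),t1(468,203,.072)])[:,:2]
L=np.array([[.16,.18],[.16,-.18],[-.16,-.18],[-.16,.18],[.045,.088],[.045,-.088]])
def T(p,l):c,s=np.cos(p[2]),np.sin(p[2]);return p[:2]+l@np.array([[c,s],[-s,c]])
r=least_squares(lambda p:(T(p,L)-P).ravel(),[.6,0,0]);print("hob",r.x,np.degrees(r.x[2]),r.fun.reshape(-1,2)*1e3)
print("knobs by hob",T(r.x,np.array([[-.11,.08],[-.11,-.08]])))
print("cream top",t1(500,443,.104),"side",s1(416,140,.104))
print("black top",t1(236,491,.104),"side",s1(165,393,.104))
D=np.array([t2(45,150,.04),t2(420,60,.04),t2(518,430,.04),t2(142,524,.04)])[:,:2]
L2=np.array([[.1,.1],[.1,-.1],[-.1,-.1],[-.1,.1]])
q=least_squares(lambda p:(T(p,L2)-D).ravel(),[.6,0,0]);print("dish",q.x,np.degrees(q.x[2]),q.fun.reshape(-1,2)*1e3)
o=monitor.get_obs();print(Ro.from_rotvec(o["orientation"]).as_matrix().round(3))
for n,l in(("bottle/jar",0),):pass
E
```

```text
hob [0.62389544 0.02432099 0.19598274] 11.228983958496713 [[ 3.34995083  4.44110029]
 [ 2.95266828 -2.04140616]
 [-1.65618467 -3.79889302]
 [-4.02555941  2.31021071]
 [ 0.3353741  -0.53108631]
 [-0.95624913 -0.37992552]]
knobs by hob [[ 0.50042275  0.08136917]
 [ 0.53157964 -0.07556792]]
cream top [ 0.53356161 -0.0762729   0.104     ] side [ 0.53183468 -0.076004    0.104     ]
black top [0.50066922 0.07923287 0.104     ] side [0.50211986 0.07721476 0.104     ]
dish [ 0.5044183  -0.36128977  0.26532267] 15.20186933120421 [[ 2.05291025  0.59455453]
 [ 2.39089179  0.44247999]
 [-2.01656503 -1.19270507]
 [-2.42723701  0.15567055]]
[[ 0.936  0.353 -0.001]
 [ 0.353 -0.936  0.002]
 [-0.    -0.002 -1.   ]]
```

The two views agree on the cream knob to about 2 mm, at (0.532,-0.076) with the hob turned about 11.3°. The dish is at (0.504,-0.361). I'll travel there at height.

Emit:
drive_tool --commands '[{"linear":[0.044,-0.039,0],"dr":[0,0,0],"jaw":0},{"linear":[0.044,-0.039,0],"dr":[0,0,0],"jaw":0},{"linear":[0.044,-0.039,0],"dr":[0,0,0],"jaw":0},{"linear":[0.044,-0.039,0],"dr":[0,0,0],"jaw":0},{"linear":[0.044,-0.039,0],"dr":[0,0,0],"jaw":0},{"linear":[0.044,-0.039,0],"dr":[0,0,0],"jaw":0},{"linear":[0.044,-0.039,0],"dr":[0,0,0],"jaw":0},{"linear":[0.044,-0.039,0],"dr":[0,0,0],"jaw":0}]' --force 80

```text
clock: 1.1
tcp_pos: [0.4601, -0.2066, 0.2274]
orientation: [-3.091, -0.548, 0.007]
contact_force: [0.7, -0.3, -0.7]
grip_width: 0.0852
```

```bash
cat >> h.py <<'E'
def rel(target):
    o=monitor.get_obs();R=Ro.from_rotvec(o["orientation"]);M=R.as_matrix()
    print("t",o["clock"],"tcp",o["tcp_pos"].round(4),"yaw",np.degrees(np.arctan2(M[1,0],M[0,0])).round(2),"z",M[:,2].round(3),"w",round(o["grip_width"],4),"F",o["contact_force"].round(1),"j",o["joints"].round(2))
    print("lin to target",(M.T@(np.array(target)-o["tcp_pos"])).round(4))
E
python3 -c "
from h import *
rel([.532,-.076,.13])"
```

```text
t 1.1 tcp [ 0.4601 -0.2066  0.2274] yaw 20.11 z [-0.005  0.002 -1.   ] w 0.0852 F [ 0.7 -0.3 -0.7] j [ 0.48  0.21 -0.21  1.95  0.05  0.99 -0.97]
lin to target [ 0.1128 -0.0976  0.0973]
```

Emit:
drive_tool --commands '[{"linear":[0.038,-0.033,0.01],"dr":[0,0,0],"jaw":0},{"linear":[0.038,-0.033,0.015],"dr":[0,0,0],"jaw":0},{"linear":[0.037,-0.032,0.025],"dr":[0,0,0],"jaw":0},{"linear":[0,0,0.02],"dr":[0,0,0],"jaw":0},{"linear":[0,0,0],"dr":[0,0,0],"jaw":0}]'

```text
clock: 1.72
tcp_pos: [0.5353, -0.0649, 0.1552]
orientation: [-3.087, -0.562, 0.005]
contact_force: [0.0, 0.1, -0.2]
grip_width: 0.0855
```

```bash
python3 -c "
from h import *
import cv2
rel([.532,-.076,.072])
for n in('side','top'):
    f=viewer.grab_frame(n)[:,:,::-1]
    u,v=proj(n,[.532,-.076,.1]).astype(int)
    cv2.imwrite(f'pics/{n}2.png',cv2.resize(f[v-70:v+50,u-70:u+70],None,fx=4,fy=4))
"
```

```text
t 1.725 tcp [ 0.5353 -0.0649  0.1552] yaw 20.62 z [-0.004  0.004 -1.   ] w 0.0855 F [ 0.   0.1 -0.2] j [ 0.24  0.36 -0.28  1.94  0.13  0.86 -1.32]
lin to target [-0.0068  0.0096  0.0832]
```

View pics/side2.png

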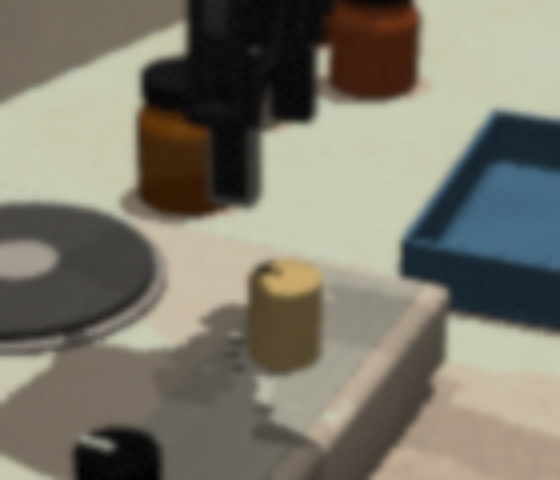

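View pics/top2.png

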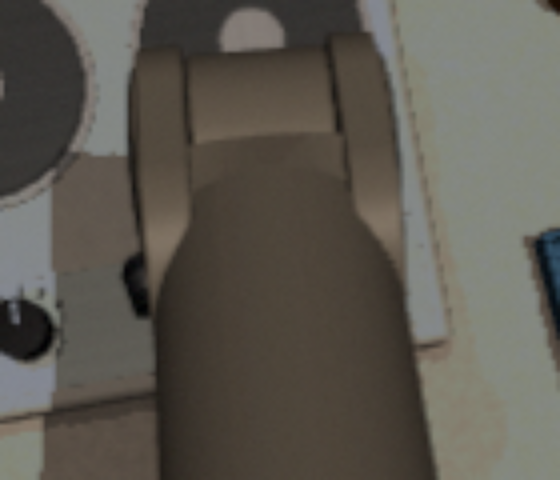

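The side view shows the open fingers above the knob, with the offset roughly as computed, and the knob is untouched. I'll correct sideways and then descend.

Emit:
drive_tool --commands '[{"linear":[-0.007,0.0096,0],"dr":[0,0,0],"jaw":0},{"linear":[0,0,0],"dr":[0,0,0],"jaw":0},{"linear":[0,0,0.03],"dr":[0,0,0],"jaw":0},{"linear":[0,0,0.025],"dr":[0,0,0],"jaw":0},{"linear":[0,0,0],"dr":[0,0,0],"jaw":0}]'

```text
clock: 2.45
tcp_pos: [0.5352, -0.0819, 0.1051]
orientation: [3.093, 0.549, 0.012]
contact_force: [0.4, -0.5, -0.2]
grip_width: 0.0853
```

```bash
python3 -c "
from h import *
rel([.532,-.076,.073])
"
```

```text
t 2.45 tcp [ 0.5352 -0.0819  0.1051] yaw 20.14 z [ 0.007  0.001 -1.   ] w 0.0853 F [ 0.4 -0.5 -0.2] j [ 0.25  0.43 -0.26  1.98  0.16  0.75 -1.33]
lin to target [-0.0012 -0.0067  0.0321]
```

Emit:
drive_tool --commands '[{"linear":[-0.001,-0.006,0.015],"dr":[0,0,0],"jaw":0},{"linear":[0,0,0.015],"dr":[0,0,0],"jaw":0},{"linear":[0,0,0],"dr":[0,0,0],"jaw":0}]'

```text
clock: 2.82
tcp_pos: [0.5335, -0.0767, 0.0753]
orientation: [3.092, 0.548, 0.017]
contact_force: [0.5, -0.3, 0.1]
grip_width: 0.0854
```

```bash
python3 -c "
from h import *
rel([.532,-.076,.073])
"
```

```text
t 2.825 tcp [ 0.5335 -0.0767  0.0753] yaw 20.1 z [ 0.011  0.001 -1.   ] w 0.0854 F [ 0.5 -0.3  0.1] j [ 0.23  0.47 -0.25  2.    0.18  0.68 -1.36]
lin to target [-0.0012 -0.0011  0.0023]
```

Emit:
drive_tool --commands '[{"linear":[-0.001,-0.001,0.002],"dr":[0.2,-0.6,0],"jaw":0},{"linear":[0,0,0],"dr":[0,0,0],"jaw":0.4},{"linear":[0,0,0],"dr":[0,0,0],"jaw":1},{"linear":[0,0,0],"dr":[0,0,0],"jaw":1},{"linear":[0,0,0],"dr":[0,0,0],"jaw":1},{"linear":[0,0,0],"dr":[0,0,0],"jaw":1}]' --force 80

```text
clock: 3.58
tcp_pos: [0.5337, -0.0773, 0.0748]
orientation: [3.092, 0.547, 0.003]
contact_force: [1.6, -0.7, -0.7]
grip_width: 0.0338
```

```bash
python3 -c "
from h import *
import cv2
rel([.532,-.076,.073]);print(monitor.get_obs()['moment'])
for n in('side',):
    f=viewer.grab_frame(n)[:,:,::-1]
    u,v=proj(n,[.532,-.076,.1]).astype(int)
    cv2.imwrite(f'pics/{n}3.png',cv2.resize(f[v-60:v+50,u-60:u+60],None,fx=5,fy=5,interpolation=2))
"
```

```text
t 3.575 tcp [ 0.5337 -0.0773  0.0748] yaw 20.05 z [ 0.002 -0.001 -1.   ] w 0.0338 F [ 1.6 -0.7 -0.7] j [ 0.23  0.47 -0.25  2.    0.18  0.69 -1.36]
lin to target [-0.0012 -0.0018  0.0018]
[ 0.06356902 -0.08582289  0.03540707]
```

View pics/side3.png

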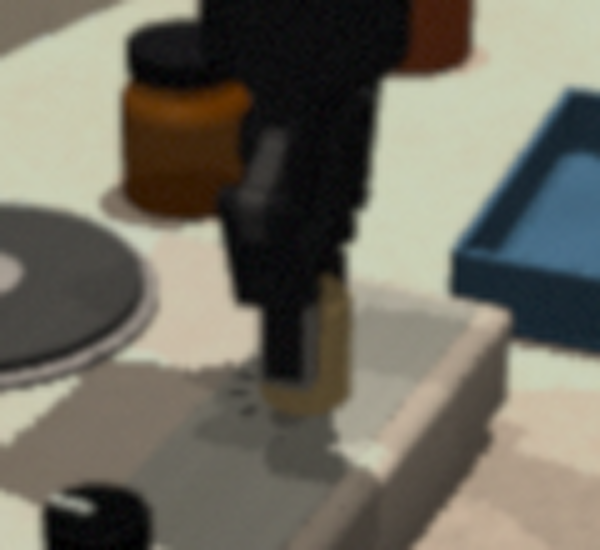

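The fingers hold the knob's upper part, with the opening at 33.8 mm and low force. I'll twist first without lifting.

Emit:
drive_tool --commands '[{"linear":[0,0,0],"dr":[0,0,8],"jaw":1},{"linear":[0,0,0],"dr":[0,0,8],"jaw":1},{"linear":[0,0,0],"dr":[0,0,8],"jaw":1},{"linear":[0,0,0],"dr":[0,0,3],"jaw":1},{"linear":[0,0,0],"dr":[0,0,0],"jaw":1}]'

```text
clock: 4.25
tcp_pos: [0.5337, -0.0777, 0.0748]
orientation: [3.133, -0.211, 0.004]
contact_force: [-0.2, -0.6, -0.3]
grip_width: 0.0338
```

```bash
python3 -c "
from h import *
import cv2
rel([.532,-.076,.073]);print(monitor.get_obs()['moment'])
"
```

```text
t 4.25 tcp [ 0.5337 -0.0777  0.0748] yaw -7.72 z [ 0.002 -0.002 -1.   ] w 0.0338 F [-0.2 -0.6 -0.3] j [ 0.13  0.47 -0.13  2.    0.1   0.68 -1.77]
lin to target [-0.0019 -0.0014  0.0018]
[-0.16906692 -0.0714236   0.02273039]
```

Emit:
drive_tool --commands '[{"linear":[0,0,0],"dr":[0,0,-8],"jaw":1},{"linear":[0,0,0],"dr":[0,0,-8],"jaw":1},{"linear":[0,0,0],"dr":[0,0,-8],"jaw":1},{"linear":[0,0,0],"dr":[0,0,-5],"jaw":1},{"linear":[0,0,0],"dr":[0,0,0],"jaw":1},{"linear":[0,0,-0.002],"dr":[0,0,-8],"jaw":1},{"linear":[0,0,-0.002],"dr":[0,0,-8],"jaw":1},{"linear":[0,0,-0.002],"dr":[0,0,-8],"jaw":1}]'

```text
clock: 5.25
tcp_pos: [0.5329, -0.0772, 0.0771]
orientation: [2.882, 1.252, 0.002]
contact_force: [4.1, 0.3, -13.2]
grip_width: 0.0339
```

```bash
python3 -c "
from h import *
import cv2
rel([.532,-.076,.073]);print(monitor.get_obs()['moment'])
for n in('side',):
    f=viewer.grab_frame(n)[:,:,::-1]
    u,v=proj(n,[.532,-.076,.1]).astype(int)
    cv2.imwrite(f'pics/{n}4.png',cv2.resize(f[v-60:v+50,u-60:u+60],None,fx=5,fy=5,interpolation=2))
"
```

```text
t 5.25 tcp [ 0.5329 -0.0772  0.0771] yaw 46.95 z [ 0.001  0.    -1.   ] w 0.0339 F [  4.1   0.3 -13.2] j [ 0.32  0.48 -0.37  1.99  0.26  0.71 -0.96]
lin to target [ 0.0002 -0.0015  0.0041]
[ 0.03272536 -1.07059864 -0.03780701]
```

View pics/side4.png

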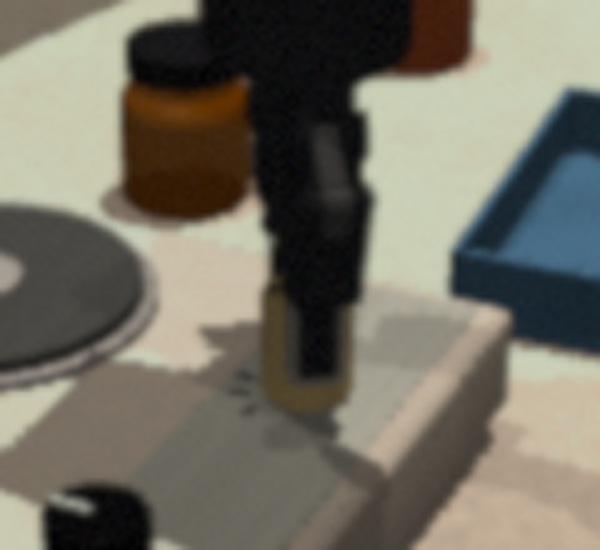

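The knob is still low, with a 13 N pull and the TCP up 2 mm. I'll keep twisting while drawing up.

Emit:
drive_tool --commands '[{"linear":[0,0,-0.003],"dr":[0,0,8],"jaw":1},{"linear":[0,0,-0.003],"dr":[0,0,8],"jaw":1},{"linear":[0,0,-0.003],"dr":[0,0,8],"jaw":1},{"linear":[0,0,-0.003],"dr":[0,0,8],"jaw":1},{"linear":[0,0,-0.003],"dr":[0,0,8],"jaw":1},{"linear":[0,0,-0.003],"dr":[0,0,8],"jaw":1}]'

```text
clock: 6.05
tcp_pos: [0.533, -0.0775, 0.0876]
orientation: [-3.137, 0.092, -0.002]
contact_force: [5.2, -1.6, -15.8]
grip_width: 0.034
```

```bash
python3 -c "
from h import *
import cv2
rel([.532,-.076,.073]);print(monitor.get_obs()['moment'])
for n in('side',):
    f=viewer.grab_frame(n)[:,:,::-1]
    u,v=proj(n,[.532,-.076,.1]).astype(int)
    cv2.imwrite(f'pics/{n}5.png',cv2.resize(f[v-60:v+50,u-60:u+60],None,fx=5,fy=5,interpolation=2))
"
```

```text
t 6.05 tcp [ 0.533  -0.0775  0.0876] yaw -3.37 z [ 0.001  0.004 -1.   ] w 0.034 F [  5.2  -1.6 -15.8] j [ 0.16  0.45 -0.16  1.99  0.1   0.71 -1.69]
lin to target [-0.0011 -0.0014  0.0146]
[-0.23748354 -1.24560733  0.06234014]
```

View pics/side5.png

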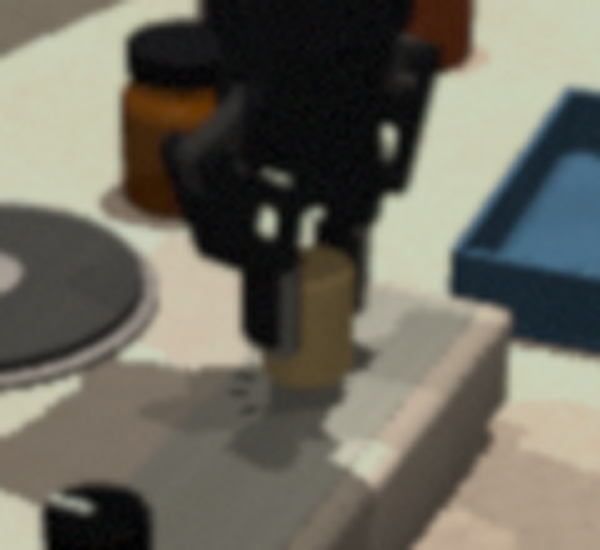

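The knob has risen about 11 mm and is turned about -23°. I'll continue twisting and lifting.

Emit:
drive_tool --commands '[{"linear":[0,0,-0.003],"dr":[0,0,-8],"jaw":1},{"linear":[0,0,-0.003],"dr":[0,0,-8],"jaw":1},{"linear":[0,0,-0.003],"dr":[0,0,-8],"jaw":1},{"linear":[0,0,-0.003],"dr":[0,0,-8],"jaw":1},{"linear":[0,0,-0.003],"dr":[0,0,-8],"jaw":1},{"linear":[0,0,-0.003],"dr":[0,0,-5],"jaw":1},{"linear":[0,0,-0.004],"dr":[0,0,8],"jaw":1},{"linear":[0,0,-0.004],"dr":[0,0,8],"jaw":1}]'

```text
clock: 7.1
tcp_pos: [0.5324, -0.0772, 0.1099]
orientation: [-3.062, -0.679, -0.001]
contact_force: [-0.5, -0.7, -1.0]
grip_width: 0.0338
```

```bash
python3 -c "
from h import *
import cv2
rel([.532,-.076,.073]);print(monitor.get_obs()['moment'])
for n in('side',):
    f=viewer.grab_frame(n)[:,:,::-1]
    u,v=proj(n,[.532,-.076,.1]).astype(int)
    cv2.imwrite(f'pics/{n}6.png',cv2.resize(f[v-60:v+50,u-60:u+60],None,fx=5,fy=5,interpolation=2))
"
```

```text
t 7.1 tcp [ 0.5324 -0.0772  0.1099] yaw 25.0 z [-0.001  0.005 -1.   ] w 0.0338 F [-0.5 -0.7 -1. ] j [ 0.27  0.42 -0.29  1.97  0.16  0.77 -1.25]
lin to target [ 0.0001 -0.001   0.0369]
[-0.03181322 -0.01275192  0.02701378]
```

View pics/side6.png

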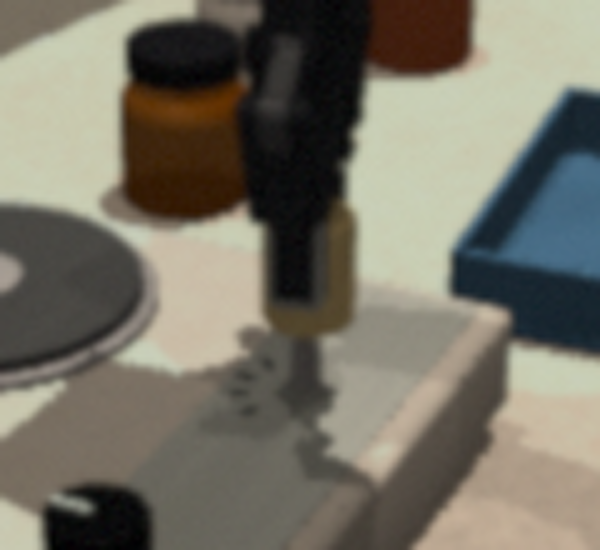

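The pull is gone and the knob hangs clear of its spindle. I'll raise it and carry it to the dish.

Emit:
drive_tool --commands '[{"linear":[0,0,-0.03],"dr":[0,0,0],"jaw":1},{"linear":[0,0,-0.03],"dr":[0,0,0],"jaw":1},{"linear":[-0.024,0.041,0],"dr":[0,0,0],"jaw":1},{"linear":[-0.024,0.041,0],"dr":[0,0,0],"jaw":1},{"linear":[-0.024,0.041,0],"dr":[0,0,0],"jaw":1},{"linear":[-0.024,0.041,0],"dr":[0,0,0],"jaw":1},{"linear":[-0.024,0.041,0],"dr":[0,0,0],"jaw":1},{"linear":[-0.024,0.041,0],"dr":[0,0,0],"jaw":1}]'

```text
clock: 8.15
tcp_pos: [0.507, -0.3622, 0.1727]
orientation: [-3.059, -0.69, -0.006]
contact_force: [0.7, 0.5, -0.8]
grip_width: 0.0339
```

```bash
python3 -c "
from h import *
rel([.504,-.361,.1])
"
```

```text
t 8.15 tcp [ 0.507  -0.3622  0.1727] yaw 25.42 z [ 0.002  0.006 -1.   ] w 0.0339 F [ 0.7  0.5 -0.8] j [ 0.68  0.46 -0.2   1.73  0.1   0.96 -0.69]
lin to target [-0.0026 -0.002   0.0727]
```

Emit:
drive_tool --commands '[{"linear":[0,0,0],"dr":[0,0,0],"jaw":1},{"linear":[0,0,0.04],"dr":[0,0,0],"jaw":1},{"linear":[0,0,0.04],"dr":[0,0,0],"jaw":1},{"linear":[0,0,0.02],"dr":[0,0,0],"jaw":1},{"linear":[0,0,0],"dr":[0,0,0],"jaw":1}]'

```text
clock: 8.78
tcp_pos: [0.5065, -0.3639, 0.0709]
orientation: [-3.062, -0.682, -0.006]
contact_force: [-0.0, -1.1, 0.5]
grip_width: 0.0337
```

```bash
python3 -c "
from h import *
import cv2
rel([.504,-.361,.025])
for n in('side',):
    f=viewer.grab_frame(n)[:,:,::-1]
    u,v=proj(n,[.504,-.361,.05]).astype(int)
    cv2.imwrite(f'pics/{n}7.png',cv2.resize(f[v-60:v+60,u-70:u+70],None,fx=5,fy=5,interpolation=2))
"
```

```text
t 8.775 tcp [ 0.5065 -0.3639  0.0709] yaw 25.12 z [ 0.003  0.006 -1.   ] w 0.0337 F [-0.  -1.1  0.5] j [ 0.66  0.59 -0.19  1.8   0.14  0.77 -0.72]
lin to target [-0.0012 -0.0035  0.0459]
```

View pics/side7.png

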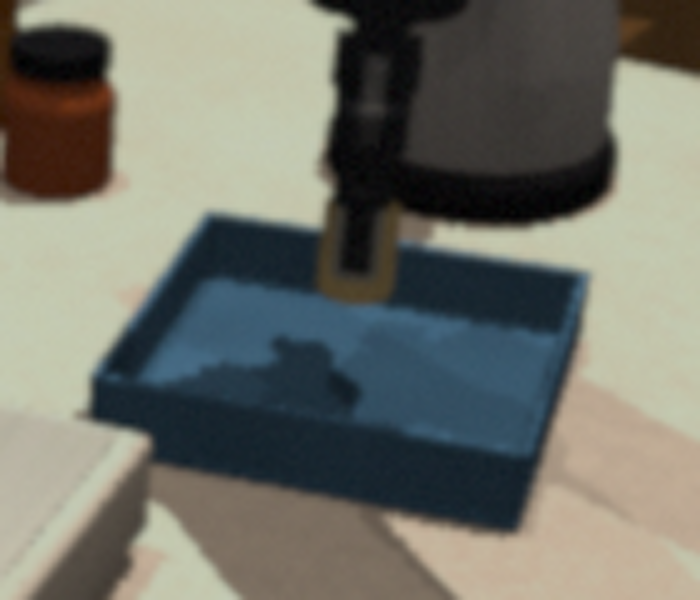

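The knob is held over the middle of the dish. I'll lower it, slowly at the end.

Emit:
drive_tool --commands '[{"linear":[0,0,0.025],"dr":[0,0,0],"jaw":1},{"linear":[0,0,0.018],"dr":[0,0,0],"jaw":1},{"linear":[0,0,0],"dr":[0,0,0],"jaw":1},{"linear":[0,0,0.003],"dr":[0,0,0],"jaw":1},{"linear":[0,0,0.002],"dr":[0,0,0],"jaw":1},{"linear":[0,0,0],"dr":[0,0,0],"jaw":1}]'

```text
clock: 9.57
tcp_pos: [0.512, -0.3652, 0.0289]
orientation: [3.063, 0.684, 0.02]
contact_force: [-0.3, -0.4, -0.3]
grip_width: 0.0339
```

```bash
python3 -c "
from h import *
import cv2
rel([.504,-.361,.02])
for n in('side',):
    f=viewer.grab_frame(n)[:,:,::-1]
    u,v=proj(n,[.504,-.361,.05]).astype(int)
    cv2.imwrite(f'pics/{n}8.png',cv2.resize(f[v-60:v+60,u-70:u+70],None,fx=5,fy=5,interpolation=2))
"
```

```text
t 9.575 tcp [ 0.512  -0.3652  0.0289] yaw 25.19 z [ 0.013  0.    -1.   ] w 0.0339 F [-0.3 -0.4 -0.3] j [ 0.65  0.65 -0.17  1.81  0.15  0.69 -0.74]
lin to target [-0.0056 -0.0072  0.0087]
```

View pics/side8.png

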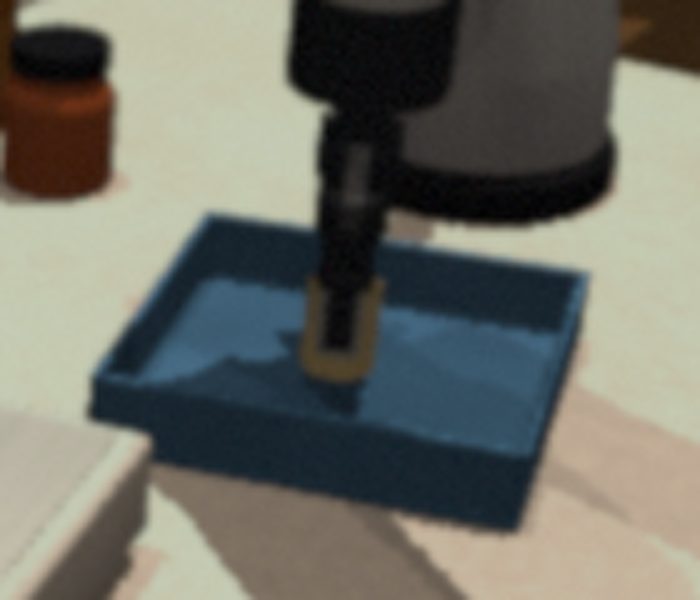

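Emit:
drive_tool --commands '[{"linear":[0,0,0.004],"dr":[0,-0.7,0],"jaw":1},{"linear":[0,0,0.004],"dr":[0,0,0],"jaw":1},{"linear":[0,0,0],"dr":[0,0,0],"jaw":1}]'

```text
clock: 10.0
tcp_pos: [0.5122, -0.3653, 0.0206]
orientation: [3.06, 0.684, 0.0]
contact_force: [0.2, -0.5, 0.0]
grip_width: 0.0338
```

Emit:
drive_tool --commands '[{"linear":[0,0,0.001],"dr":[0,0,0],"jaw":1},{"linear":[0,0,0.001],"dr":[0,0,0],"jaw":1}]'

```text
clock: 10.25
tcp_pos: [0.5125, -0.3653, 0.0198]
orientation: [3.06, 0.683, 0.0]
contact_force: [-4.0, 2.1, 13.8]
grip_width: 0.0339
```

The knob has touched the floor (13.8 N), so I'll release it.

Emit:
drive_tool --commands '[{"linear":[0,0,-0.001],"dr":[0,0,0],"jaw":0.7},{"linear":[0,0,0],"dr":[0,0,0],"jaw":0.4},{"linear":[0,0,0],"dr":[0,0,0],"jaw":0},{"linear":[0,0,0],"dr":[0,0,0],"jaw":0},{"linear":[0,0,0],"dr":[0,0,0],"jaw":0},{"linear":[0,0,0],"dr":[0,0,0],"jaw":0}]'

```text
clock: 11.0
tcp_pos: [0.5126, -0.3655, 0.0208]
orientation: [3.06, 0.683, 0.001]
contact_force: [-0.6, 0.6, -0.3]
grip_width: 0.085
```

Emit:
drive_tool --commands '[{"linear":[0,0,-0.02],"dr":[0,0,0],"jaw":0},{"linear":[0,0,-0.03],"dr":[0,0,0],"jaw":0},{"linear":[0,0,-0.05],"dr":[0,0,0],"jaw":0},{"linear":[0,0,-0.06],"dr":[0,0,0],"jaw":0},{"linear":[0,0,-0.05],"dr":[0,0,0],"jaw":0},{"linear":[0,0,0],"dr":[0,0,0],"jaw":0},{"linear":[0,0,0],"dr":[0,0,0],"jaw":0}]'

```text
clock: 11.88
tcp_pos: [0.5125, -0.364, 0.2456]
orientation: [3.056, 0.683, 0.007]
contact_force: [-0.2, -0.6, -0.5]
grip_width: 0.0852
```

```bash
python3 -c "
from h import *
import cv2
rel([.504,-.361,.02])
f=viewer.grab_frame('side')[:,:,::-1]
cv2.imwrite('pics/side9.png',cv2.resize(f[130:280,220:440],None,fx=3.6,fy=3.6,interpolation=2))
"
```

```text
t 11.875 tcp [ 0.5125 -0.364   0.2456] yaw 25.2 z [ 0.007 -0.009 -1.   ] w 0.0852 F [-0.2 -0.6 -0.5] j [ 0.67  0.39 -0.2   1.65  0.09  1.09 -0.69]
lin to target [-0.0069 -0.0089  0.2255]
```

View pics/side9.png

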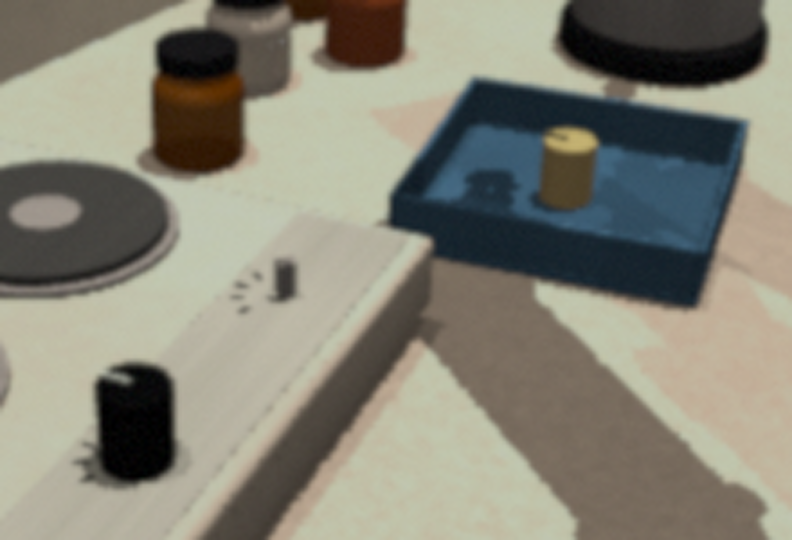

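The cream knob stands upright in the middle of the dish, at about (570,168) in this crop. The bare spindle shows at (284,280), the black knob is still in place at (135,420), and the gripper is clear. Its pointer matches the net tool turn, so I see no sign of slip. I'll hand it in.

```bash
python3 -c "
from h import *
job.hand_in()"
```

```text
the job is handed in; nothing more can be done
```

The cream knob is off its spindle and standing upright, released, near the middle of the blue dish. I handed the job in at about 12 s; it reports no verdict.

- **Twisting off:** I gripped the knob at 80 N and turned it about 28° one way. I then turned it back through its start to about 27° the other way and kept twisting to both sides while drawing it up. The pull peaked near 16 N in the readings and fell to about 1 N once the knob came free.
- **Placing:** I lowered it into the dish until it touched the floor, with a contact force of about 14 N. Then I opened the jaws and raised the arm to 0.25 m.
- **Last check:** The last side picture shows the dish flat, the cream spindle bare and the black knob still in place. I judged these by eye and did not re-measure positions.
- **Small disagreements:** The gripper read 34 mm on the 36 mm knob. It also ended about 9 mm off the dish centre I had measured, well inside the limit.

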